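Load a module into the inspection slide and index the slide to its next plunger hole

ROBOT

A 7-joint arm with a two-finger parallel gripper is mounted at the origin on a cart in front of the work surface, level with it; the furniture and walls round the work are solid. World frame = base frame: x ahead of the robot, y to its left, z up, the work surface at z = 0. Lengths are in m, angles in rad, forces in N, time in s.
With the tool pointing down it reaches from about 0.4 to 0.85 m from the base axis. Payload 4.5 kg.
Tool frame: the origin (TCP) lies at the very end of the fingers, on their centre line; the grasp point (between the pads) lies 19 mm behind it; z points along the fingers, y is the direction in which the jaws open and shut (so a half turn about z gives the same grasp; the last joint's range is limited). The gripper opens to 88 mm and grips with 3 to 60 N. Pads are 18 mm wide; open, the fingers measure 123 mm over their backs; the gripper's body (75 mm by 187 mm) begins 45 mm behind the grasp point.
Start: joints at [-1.172, 0.689, -0.195, 1.565, 0.157, 0.902, -0.215], TCP at [0.223, 0.584, 0.239] pointing down, gripper open.
Joint ranges: [-3.01, 3.01], [-0.46, 2.08], [-1.47, 1.51], [0.13, 2.56], [-1, 4.14], [0.04, 2.09], [-2.66, 2.66]. Speed limits (rad/s): [2.57, 2.57, 3.14, 3.14, 3.14, 3.14, 3.14].

INTERFACE

Orientations are given as a unit quaternion [x, y, z, w].
In Python, from plant import telemetry, imaging, r gives the robot as it stands.
- The arm moves only by the shell command python3 -m creep 'ROWS' [FORCE]. ROWS is JSON, a list of rows, each a list of 5 numbers: the closure in counts, from 0 (fully open) to 255 (shut), then the shift along the tool's x, y, z in m, then the turn about the tool's z in degrees. In form: [[fingers, x, y, z, yaw], ...]. A call has 1 to 10 rows; each row is the pose to reach, as a shift and turn from the pose commanded when the call began, along the tool's axes at that moment; what a row does not reach only later rows make up. A row lasts 1/8 s, in which the tool goes at most 62.5 mm and 10.7 degrees, less where a joint would pass 70% of its speed; a pose out of reach is approached as far as the arm can. A call with a gripper value outside its range is refused whole. The fingers move at their own pace and stop on an object; FORCE is the grip in N (left out, the last holds). Time passes only in rows, so rows that repeat a pose let the fingers close. It gives the time, the measured TCP pose, the force and the opening at its end, in the units of the state.
- telemetry.get_state(): the state, without advancing time (a new reading comes with each control period).
- imaging.snapshot(name): name is "scene" or "top" or "wrist"; returns a dict with "image" (384x512x3 uint8, blue, green, red), "camera_matrix" (3x3 intrinsics, pixels), "R" (3x3) and "t" (3): a world point X has camera coordinates R X + t; the wrist camera has in their place "hand_eye" (4x4, takes a point from camera to tool coordinates, whose origin is the TCP and whose axes are the flange's). Camera axes: x right, y down, z forward; pixel columns grow to the right and rows downward; lengths in m; the calibration is good to about 2 mm. A picture is of the moment at which its call begins: read the wrist's pose just before it. There is no depth.
- r.finish_job(): hands the job in, once; it reports no verdict.
Trained networks look in a picture, given as the dict that the camera call returned (one of the last four; its "shot" number tells which), for a name from the list of things; names that differ only in an ending like _2 or _b are one class to them, and where a whole thing is asked for, a point or a joint stands for the part that bears it (a point fixed in the world has none). Each returns a list of dicts, best first, with "score" (0 to 1); they miss things now and then, are a little off and sometimes report something else, mostly with a low value. They report only what shows in the picture. A call takes as long as a camera call.
- imaging.boxes_of(picture, target): "rect" ([left, top, right, bottom] in pixels, round what is visible of it).
- imaging.trace(picture, target): "pixels" (384x512 bool, what is visible of it) and "rect" ([left, top, right, bottom] in pixels, round what is visible of it).
- imaging.place_of(picture, target): "location" ([row, column] in pixels: a listed point, or the origin of a listed thing).
The state is a dict: "clock": time; "q": joint angles; "qd": joint speeds; "joint_torque": joint torques, N m; "tool_pos": TCP position; "eef_rot": TCP orientation; "contact_force": force on the tool from outside, world axes, zero at the start; "moment": the same for the moment, N m; "opening": opening from 0.0 (shut) to 1.0 (fully open).
Only numpy, scipy, OpenCV 4.12 (cv2) and the standard library are available. Lean on these libraries where they do the work, as an engineer would, in place of code of your own. Each camera call takes 0.05 s, during which the arm holds its last target.

TASK

Set the loose brown converter module upright and fully down in the white nest on the inspection slide and let go of it. Then pull the slide's black spring plunger knob, move the slide towards the camera head and let the pin snap fully home in the next hole, so that the slide stands locked there with the module still in its nest. That hole is out of sight under the slide: find it by feel with a slow, light push, never loading the plunger pin with more than 30 newtons, and leave the marker, the brush and the solder reel where they lie.

Things in the scene. Friction and masses are not known exactly. Their poses are not given: they have to be found in the camera images.
- module_center (a point): Loose converter module, a dark brown block on four pins that stands on the worktop in front of the bed: 26 mm along its x, 30 mm along its y, 27 mm tall in all (pins and their 22 x 26 mm block 13 mm, body above them 14 mm). The point is its centre, half-way up (13.5 mm above the underside), z up. Grip the body, the upper half; 30 to 55 g.
- nest (a point): Centre of the floor of the pocket in the white nest block on the slide, 46 mm above the worktop. y points the way the slide travels, to the camera head; z up. Pocket 25 mm (x) by 29 mm (y), 12 mm deep, bevelled mouth, takes the pins; block 58 x 62 mm, rim at 58 mm. The head hangs 92 to 120 mm further along y, 84 to 119 mm over the worktop, on a post on the +x side.
- knob (a point): Centre of the black plunger knob on the slide, 120 mm behind the nest (nest -y), 67.5 mm above the worktop with the pin home. Knob 23 mm thick, 27 mm lip in its top 7 mm; 25 mm tall (55 to 80 mm) over a 34 x 40 mm bracket whose top is at 47 mm (screws 51). It rises with the pin and moves with the slide. Axes as the nest's.
- slide (a joint): Travel of the slide along nest +y in m: 0 at the loading hole, end of the bed 0.127. The next hole lies 0.092 to 0.120 on, set anew for each job and hidden under the slide: feel for it at 20 mm/s or less. Friction about 2 N, 4 to 5 N in all with the pin riding on the strip. Pin 8 mm, holes 10 mm: in a hole the slide has 1 mm play either way.
- plunger (a joint): Lift of the knob and its pin in m: 0 home in a hole (pin 8 mm deep), about 0.0075 riding on the strip between holes, 0.011 pulled to the stop. The spring pushes it down with 6 N at 0, 10 N on the strip, 11.5 N at the stop; let go over a hole it snaps down by itself.
- marker: Felt marker, white with a blue cap, 16 x 131 mm, lying on the worktop to the right of the bed; origin under its middle. Bystander.
- esd_brush: Black antistatic brush, 24 x 142 x 9 mm, lying on the worktop to the right of the bed; origin under its middle. Bystander.
- solder_reel: Blue reel of solder wire, 56 mm across, 37 mm tall, standing on the worktop left in front of the bed; origin under its centre. Bystander.

How it is judged:
By the outcome, as a careful person would: the job done as asked, in the order asked, and still so for the second after the job is handed in, with the robot touching nothing.
It also fails if it takes over 46 s, if anything falls off the work surface, if the arm or the gripper's body presses on something with over 40 N, if the wrist force passes 120 N, or if a joint passes its speed limit or range.

## Working session

There is one attempt and no reset: what is moved stays moved. The work goes in short steps, Python scripts to look and compute and a shell command to move; the robot and the scene stay as the last step left them, time stands still between calls to the robot, and variables do not carry over. Pictures are saved under pics/ and viewed, and the job is handed in when it is done.

```bash
ls; mkdir -p pics; cat > h.py <<'E'
import numpy as np, cv2
from plant import telemetry, imaging, r
from scipy.spatial.transform import Rotation as Ro
def ray(p,uv,st=None):
    K=np.array(p["camera_matrix"]); d=np.linalg.inv(K)@np.array([uv[0],uv[1],1.])
    if "hand_eye" in p:
        H=np.array(p["hand_eye"]); Rt=Ro.from_quat(st["eef_rot"]).as_matrix()
        return Rt@H[:3,3]+np.array(st["tool_pos"]), Rt@H[:3,:3]@d
    R=np.array(p["R"]);t=np.array(p["t"])
    return -R.T@t, R.T@d
def atz(p,uv,z,st=None):
    o,d=ray(p,uv,st); return o+d*(z-o[2])/d[2]
def proj(p,X):
    c=np.array(p["R"])@X+np.array(p["t"]); c=np.array(p["camera_matrix"])@c; return c[:2]/c[2]
E
cat > look.py <<'E'
from h import *
import sys
st=telemetry.get_state(); print({k:np.round(v,4).tolist() for k,v in st.items()})
for cam in ("top","scene"):
    p=imaging.snapshot(cam); cv2.imwrite(f"pics/{cam}0.png",p["image"])
    for n,z in (("module_center",.0135),("nest",.046),("knob",.0675)):
        for l in imaging.place_of(p,n)[:2]:
            rc=l["location"]; print(cam,n,round(l["score"],2),np.round(rc,1),np.round(atz(p,(rc[1],rc[0]),z),4))
E
python3 look.py
```

```text
pics
{'clock': 0.0, 'q': [-1.1722, 0.69, -0.1945, 1.5663, 0.1573, 0.9025, -0.2151], 'qd': [0.0003, 0.0007, -0.0011, 0.0014, 0.0013, 0.0014, 0.0007], 'joint_torque': [0.0006, -52.7574, -1.2663, -15.3426, -0.0526, 0.0069, 0.0002], 'tool_pos': [0.2228, 0.5833, 0.2379], 'eef_rot': [0.1813, 0.9834, -0.0009, -0.0001], 'contact_force': [-0.8551, -0.7703, 0.2542], 'moment': [-0.0226, -0.028, -0.0235], 'opening': 1.0023}
top nest 0.93 [179.6 224.6] [0.5261 0.3995 0.046 ]
top knob 0.63 [194.5 263.6] [0.5151 0.2706 0.0675]
scene module_center 0.57 [224.5 213.8] [0.4039 0.3333 0.0135]
scene nest 0.59 [180.7 244.8] [0.5339 0.3975 0.046 ]
scene knob 0.7 [202.4 270.1] [0.522  0.2706 0.0675]
scene knob 0.17 [286.7 373.4] [ 0.5383 -0.0441  0.0675]
```

View pics/top0.png

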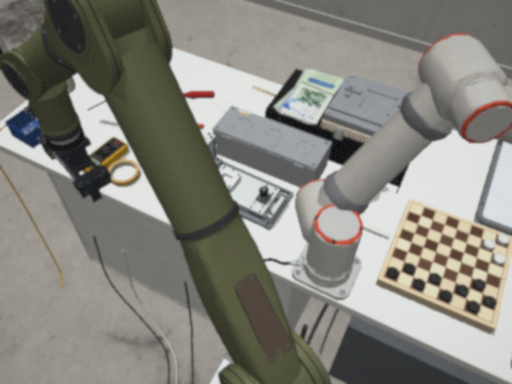

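View pics/scene0.png

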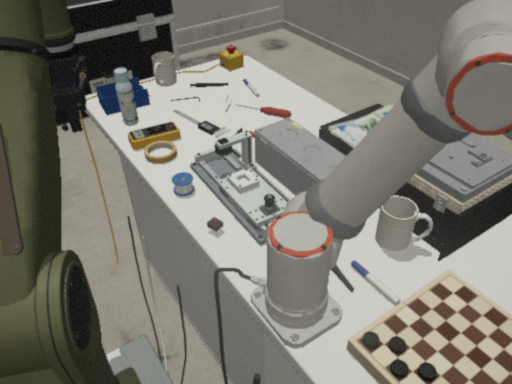

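```bash
python3 -m creep '[[0,-0.05,-0.03,-0.01,0],[0,-0.1,-0.06,-0.02,0],[0,-0.15,-0.09,-0.04,0],[0,-0.2,-0.12,-0.06,0],[0,-0.25,-0.15,-0.06,0],[0,-0.3,-0.18,-0.06,0],[0,-0.3,-0.18,-0.06,0],[0,-0.3,-0.18,-0.06,0]]'
cat > lw.py <<'E'
from h import *
import sys
nm=sys.argv[1]
st=telemetry.get_state(); print(st["clock"],np.round(st["tool_pos"],4),np.round(st["eef_rot"],4),np.round(st["contact_force"],1),st["opening"])
p=imaging.snapshot("wrist"); cv2.imwrite(f"pics/{nm}.png",p["image"])
np.save(f"pics/{nm}.npy",dict(p=p,st=st),allow_pickle=True)
print(np.round(p["hand_eye"],4).tolist(), np.round(p["camera_matrix"],1).tolist())
for n,z in (("module_center",.0135),("nest",.046),("knob",.0675)):
    for l in imaging.place_of(p,n)[:2]:
        rc=l["location"]; print(n,round(l["score"],2),np.round(rc,1),np.round(atz(p,(rc[1],rc[0]),z,st),4))
E
python3 lw.py w1
```

```text
clock: 1.4
tool_pos: [0.4387, 0.3092, 0.2988]
eef_rot: [0.181, 0.983, 0.0, -0.0]
contact_force: [-0.7, 0.5, 0.1]
opening: 1.001
1.4 [0.4387 0.3092 0.2988] [ 1.813e-01  9.834e-01  4.000e-04 -3.000e-04] [-0.7  0.5  0.1] 1.001324613746099
[[-0.0002, -0.9563, -0.2923, 0.0757], [1.0, -0.0004, 0.0006, 0.0008], [-0.0007, -0.2923, 0.9563, -0.1471], [0.0, 0.0, 0.0, 1.0]] [[270.7, 0.0, 255.6], [0.0, 270.7, 194.1], [0.0, 0.0, 1.0]]
module_center 0.77 [134.6 260.6] [0.4036 0.3325 0.0135]
nest 0.76 [198.1 329.7] [0.5296 0.3991 0.046 ]
knob 0.55 [227.1 255.2] [0.5251 0.277  0.0675]
```

View pics/w1.png

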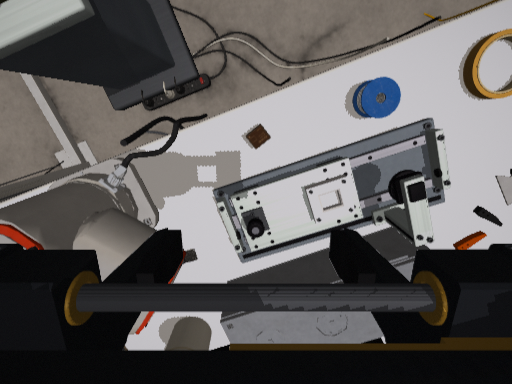

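```bash
cat > z.py <<'E'
from h import *
import sys
nm,u0,u1,v0,v1,s=sys.argv[1],*map(int,sys.argv[2:7])
im=cv2.imread(f"pics/{nm}.png")[v0:v1,u0:u1]
cv2.imwrite(f"pics/{nm}_z{u0}_{v0}.png",cv2.resize(im,None,fx=s,fy=s,interpolation=cv2.INTER_CUBIC))
E
python3 z.py w1 230 290 110 160 10; python3 z.py w1 205 460 110 270 3
python3 - <<'E'
from h import *
d=np.load("pics/w1.npy",allow_pickle=True).item(); p,st=d["p"],d["st"]
for n in ("module_center","nest"):
    for l in imaging.trace(p,n)[:1]:
        m=l["pixels"].astype(np.uint8); print(n,l["score"],l["rect"],m.sum())
        c,_=cv2.findContours(m,0,1); c=max(c,key=cv2.contourArea)
        print(cv2.minAreaRect(c))
for uv in ((158,205),(185,255),(225,288),(240,165),(205,160)):
    print(uv,np.round(atz(p,uv,0,st),3),np.round(atz(p,uv,.08,st),3))
E
```

```text
nest 0.62 [230.1, 159.5, 362.2, 254.1] 7547
((297.99493408203125, 204.31736755371094), (64.2413558959961, 123.96573638916016), 72.47443389892578)
(158, 205) [0.453 0.123 0.   ] [0.438 0.161 0.08 ]
(185, 255) [0.559 0.125 0.   ] [0.525 0.163 0.08 ]
(225, 288) [0.651 0.167 0.   ] [0.6   0.197 0.08 ]
(240, 165) [0.439 0.283 0.   ] [0.426 0.293 0.08 ]
(205, 160) [0.41  0.232 0.   ] [0.403 0.251 0.08 ]
```

View pics/w1_z230_110.png

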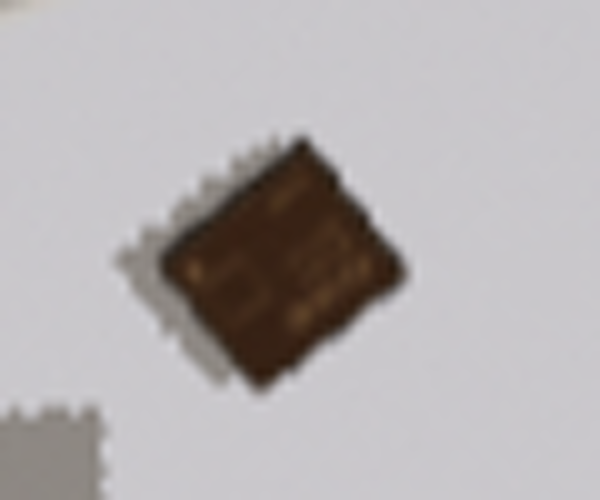

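View pics/w1_z205_110.png

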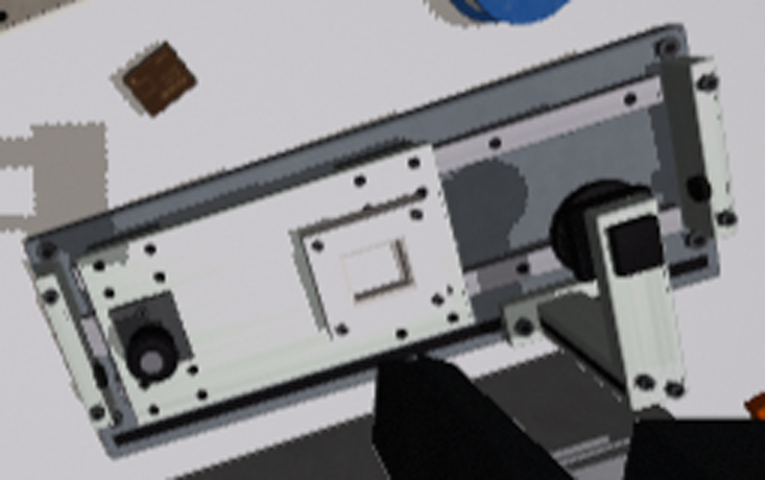

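```bash
python3 - <<'E'
from h import *
d=np.load("pics/w1.npy",allow_pickle=True).item(); p,st=d["p"],d["st"]
def A(u,v,z): return atz(p,(u,v),z,st)
c=[A(u,v,.027) for u,v in((260.3,123.7),(270.8,137.2),(256.2,149.3),(246,136.2))]
for i in range(4):
    e=c[(i+1)%4]-c[i]; print(np.round(c[i],4),"len",round(np.linalg.norm(e),4),"ang",round(np.degrees(np.arctan2(e[1],e[0])),1))
print("mod ctr",np.mean(c,0))
f=lambda a,b:(205+a/3,110+b/3)
for n,a,b,z in(("bed",(25,240),(685,25),.03),("slide",(80,255),(430,145),.04),("slidebot",(130,425),(470,320),.04)):
    P=A(*f(*a),z);Q=A(*f(*b),z);e=Q-P;print(n,np.round(P,4),np.round(Q,4),np.degrees(np.arctan2(e[1],e[0])),np.linalg.norm(e))
# pocket mouth corners
q=[A(*f(*a),.058) for a in((342,255),(402,238),(413,287),(356,303))]
print(np.round(q,4),np.mean(q,0))
for a in((290,232),(432,187),(470,315),(330,340)):print(np.round(A(*f(*a),.058),4))
E
```

```text
[0.3873 0.3379 0.027 ] len 0.0256 ang 18.0
[0.4117 0.3458 0.027 ] len 0.0288 ang -71.4
[0.4208 0.3185 0.027 ] len 0.0252 ang -162.8
[0.3968 0.3111 0.027 ] len 0.0284 ang 109.5
mod ctr [0.40416687 0.32831044 0.027     ]
bed [0.4565 0.2316 0.03  ] [0.4715 0.58   0.03  ] 87.53895678090828 0.348806154624623
slide [0.4722 0.2577 0.04  ] [0.4815 0.444  0.04  ] 87.13728188495956 0.18656281932490382
slidebot [0.5741 0.2459 0.04  ] [0.5807 0.4392 0.04  ] 88.05387304186642 0.1934159875741944
[[0.5144 0.3836 0.058 ]
 [0.5165 0.414  0.058 ]
 [0.5435 0.4122 0.058 ]
 [0.5414 0.3827 0.058 ]] [0.52895486 0.39814016 0.058     ]
[0.4937 0.363  0.058 ]
[0.4968 0.4348 0.058 ]
[0.5686 0.4354 0.058 ]
[0.5562 0.3643 0.058 ]
```

```bash
python3 - <<'E'
import cv2
im=cv2.imread("pics/top0.png")[85:240,180:345]; cv2.imwrite("pics/tz.png",cv2.resize(im,None,fx=4.5,fy=3.8*1,interpolation=2))
im=cv2.imread("pics/scene0.png")[110:260,180:380]; cv2.imwrite("pics/sz.png",cv2.resize(im,None,fx=4,fy=4,interpolation=2))
E
```

```text
(no output)
```

View pics/tz.png

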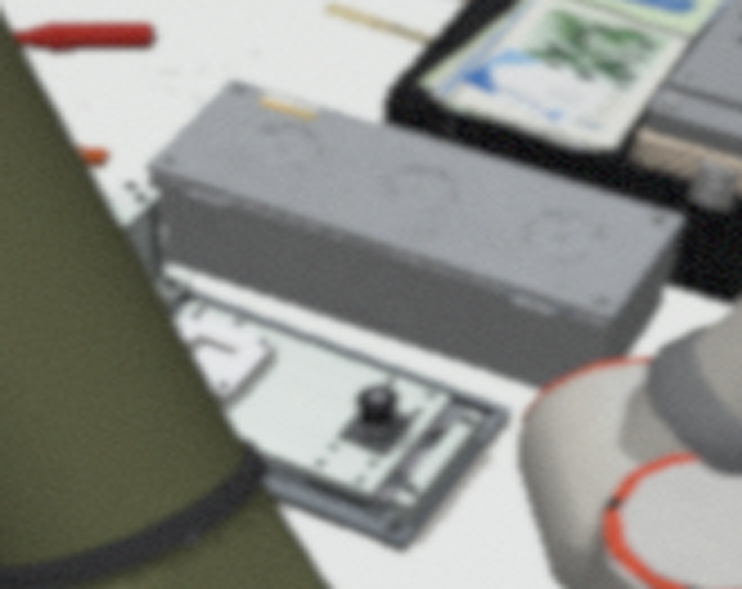

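View pics/sz.png

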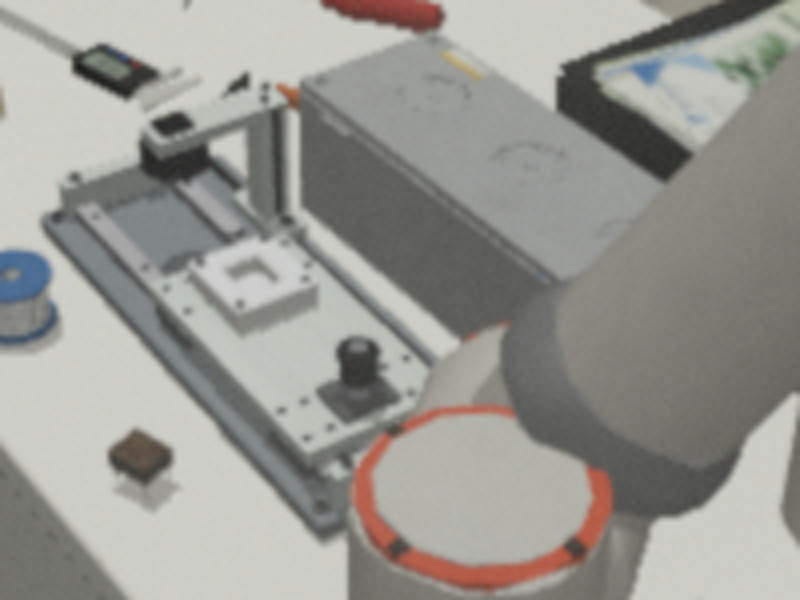

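```bash
python3 - <<'E'
from h import *
p=imaging.snapshot("top")
b=atz(p,(216.7,156),0); print(b)
for z in(.06,.08,.1,.12,.14):print(z,proj(p,np.array([b[0],b[1],z])))
b2=atz(p,(180+540/4.5,85+385/3.8),0);print(b2)
# gray arm: shoulder ellipse left extreme, top
E
```

```text
[0.62973455 0.48883926 0.        ]
0.06 [215.73766962 142.24518514]
0.08 [215.40270676 137.45748209]
0.1 [215.06025438 132.56272958]
0.12 [214.71005845 127.5572967 ]
0.14 [214.35185333 122.43738644]
[0.6415164  0.21299801 0.        ]
```

```bash
python3 -m creep '[[60,0.01,0,0.03,10],[110,0.02,0,0.08,20],[110,0.03,0.004,0.13,30],[110,0.04,0.007,0.17,40],[110,0.04,0.007,0.2,50.8],[110,0.04,0.007,0.2,50.8],[110,0.04,0.007,0.2,50.8]]'; python3 lw.py w2
```

```text
clock: 2.62
tool_pos: [0.4047, 0.3301, 0.0996]
eef_rot: [0.584, 0.811, 0.001, 0.0]
contact_force: [-0.1, -0.3, 0.4]
opening: 0.569
2.625 [0.4047 0.3301 0.0996] [5.844e-01 8.115e-01 7.000e-04 1.000e-04] [-0.1 -0.3  0.4] 0.5687145080113054
[[-0.0002, -0.9566, -0.2915, 0.0762], [1.0, -0.0005, 0.0009, 0.0003], [-0.001, -0.2915, 0.9566, -0.1471], [0.0, 0.0, 0.0, 1.0]] [[270.7, 0.0, 255.6], [0.0, 270.7, 194.1], [0.0, 0.0, 1.0]]
module_center 0.85 [200.4 257.4] [0.4071 0.3301 0.0135]
nest 0.73 [183.6 436.2] [0.5292 0.3964 0.046 ]
```

View pics/w2.png

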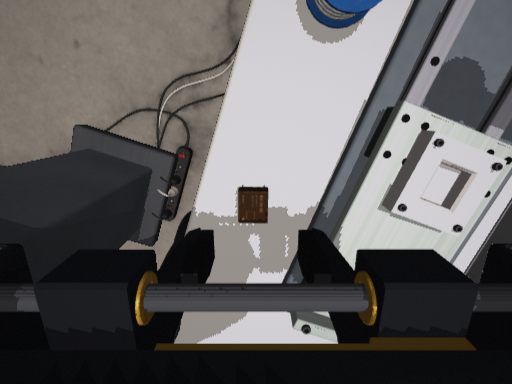

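```bash
python3 z.py w2 230 280 175 230 10
```

```text
(no output)
```

View pics/w2_z230_175.png

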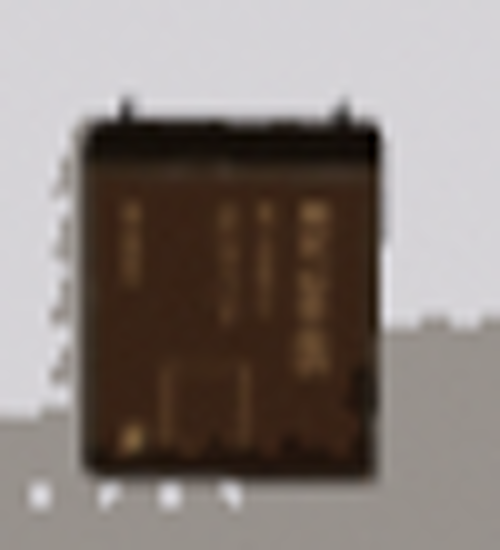

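```bash
python3 - <<'E'
from h import *
d=np.load("pics/w2.npy",allow_pickle=True).item(); p,st=d["p"],d["st"]
R=Ro.from_quat(st["eef_rot"]).as_matrix(); print(R.round(3).tolist())
A=lambda u,v,z:atz(p,(u,v),z,st)
c=A(253.1,207,.027); print(c, R.T@(c-st["tool_pos"]))
print([np.linalg.norm(A(253,191.5,.027)-A(253,222.5,.027)),np.linalg.norm(A(238.7,207,.027)-A(267.5,207,.027))])
# nest pocket corners
E
python3 z.py w2 370 512 90 240 5
```

```text
[[-0.317, 0.948, 0.001], [0.948, 0.317, 0.001], [0.001, 0.001, -1.0]]
[0.40391921 0.32740241 0.027     ] [-0.00235088 -0.00165075  0.07261016]
[np.float64(0.0283156435995314), np.float64(0.024794713313417496)]
```

View pics/w2_z370_90.png

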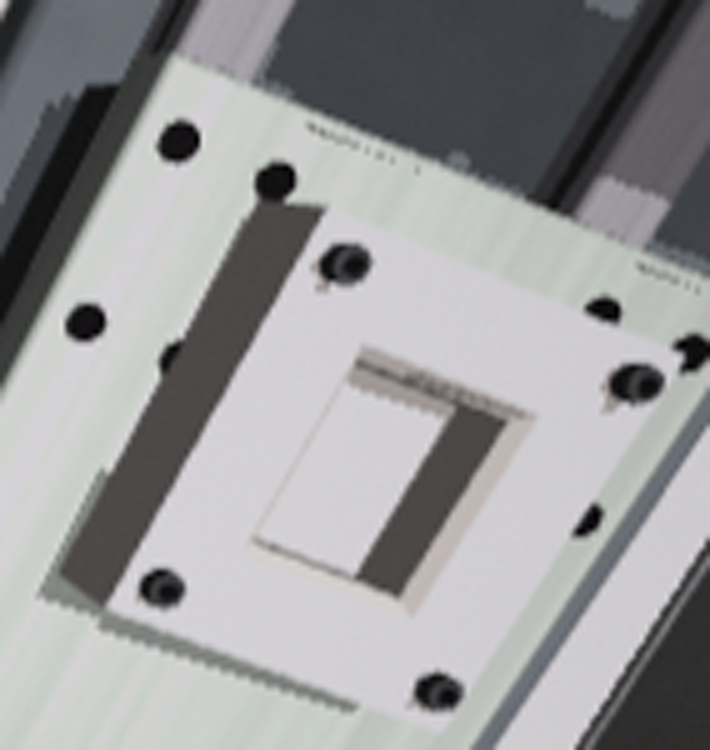

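```bash
python3 - <<'E'
from h import *
d=np.load("pics/w2.npy",allow_pickle=True).item(); p,st=d["p"],d["st"]
A=lambda a,z:atz(p,(370+a[0]/5,90+a[1]/5),z,st)
for n,cs in(("screws",((345,264),(637,384),(438,692),(162,588))),("rim",((325,207),(680,350),(447,730),(108,610))),("mouth",((362,345),(537,413),(412,615),(252,538)))):
    P=[A(c,.058) for c in cs]; print(n,np.mean(P,0).round(4),[(round(np.linalg.norm(P[i]-P[i-1]),4),round(np.degrees(np.arctan2(*(P[i]-P[i-1])[1::-1])),1)) for i in range(4)])
E
```

```text
screws [0.5305 0.3969 0.058 ] [(np.float64(0.0507), np.float64(87.9)), (np.float64(0.0478), np.float64(-2.1)), (np.float64(0.0507), np.float64(-92.2)), (np.float64(0.0477), np.float64(177.8))]
rim [0.5293 0.3972 0.058 ] [(np.float64(0.0623), np.float64(88.7)), (np.float64(0.0573), np.float64(-1.6)), (np.float64(0.0619), np.float64(-90.3)), (np.float64(0.0583), np.float64(178.8))]
mouth [0.5294 0.3978 0.058 ] [(np.float64(0.0303), np.float64(88.3)), (np.float64(0.0287), np.float64(-1.4)), (np.float64(0.0328), np.float64(-91.8)), (np.float64(0.0287), np.float64(173.6))]
```

```bash
python3 -m creep '[[110,-0.002,-0.0016,0.03,0],[110,-0.002,-0.0016,0.06,0],[110,-0.002,-0.0016,0.078,0],[110,-0.002,-0.0016,0.084,0],[110,-0.002,-0.0016,0.0845,0],[230,-0.002,-0.0016,0.0845,0],[230,-0.002,-0.0016,0.0845,0],[230,-0.002,-0.0016,0.0845,0],[230,-0.002,-0.0016,0.0845,0]]' 20; python3 lw.py w3
```

```text
clock: 3.95
tool_pos: [0.4035, 0.3274, 0.0147]
eef_rot: [0.586, 0.811, 0.0, 0.0]
contact_force: [0.1, -0.0, 5.8]
opening: 0.289
3.95 [0.4035 0.3274 0.0147] [5.856e-01 8.106e-01 5.000e-04 1.000e-04] [ 0.1 -0.   5.8] 0.2889503686639324
[[-0.0002, -0.9566, -0.2915, 0.0763], [1.0, -0.0005, 0.0009, 0.0003], [-0.001, -0.2915, 0.9566, -0.1471], [0.0, 0.0, 0.0, 1.0]] [[270.7, 0.0, 255.6], [0.0, 270.7, 194.1], [0.0, 0.0, 1.0]]
```

View pics/w3.png

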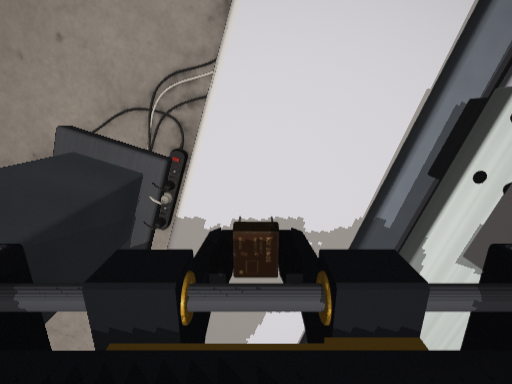

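```bash
python3 -m creep '[[230,0,0,-0.03,0],[230,0,0,-0.07,0],[230,0.005,0.03,-0.085,5],[230,0.012,0.075,-0.085,10],[230,0.02,0.12,-0.085,15],[230,0.026,0.142,-0.085,20.6],[230,0.026,0.142,-0.085,20.6],[230,0.026,0.142,-0.085,20.6]]'; python3 lw.py w4;python3 z.py w4 150 400 150 300 3
```

```text
clock: 5.15
tool_pos: [0.5285, 0.3955, 0.0986]
eef_rot: [0.721, 0.693, -0.001, -0.0]
contact_force: [0.1, -0.3, -0.4]
opening: 0.292
5.15 [0.5285 0.3955 0.0986] [ 7.207e-01  6.933e-01 -1.300e-03 -2.000e-04] [ 0.1 -0.3 -0.4] 0.29231688107564485
[[-0.0002, -0.9567, -0.2912, 0.0763], [1.0, -0.0004, 0.0009, -0.0001], [-0.0009, -0.2912, 0.9567, -0.1471], [0.0, 0.0, 0.0, 1.0]] [[270.7, 0.0, 255.6], [0.0, 270.7, 194.1], [0.0, 0.0, 1.0]]
module_center 0.76 [245.7 256.1] [0.5272 0.3496 0.0135]
nest 0.85 [211.2 256.2] [0.529  0.3969 0.046 ]
knob 0.46 [356.1 253. ] [0.5216 0.275  0.0675]
```

View pics/w4_z150_150.png

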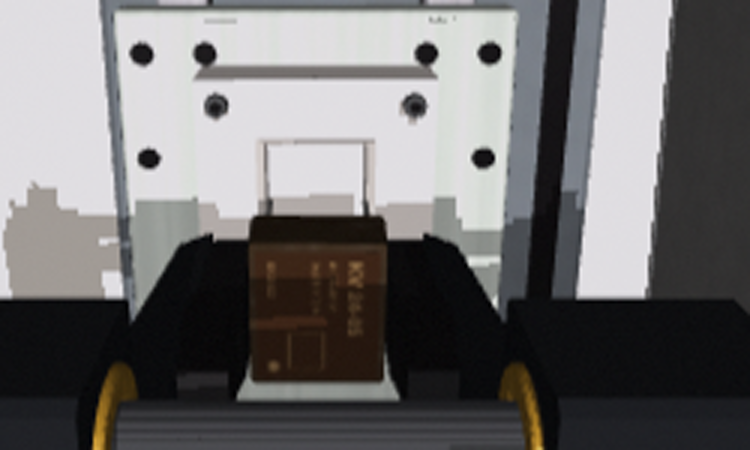

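View pics/w4.png

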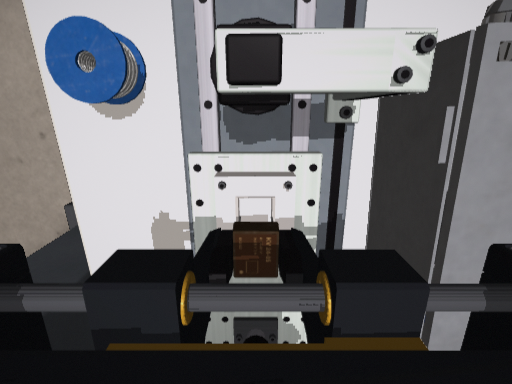

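```bash
python3 - <<'E'
from h import *
d=np.load("pics/w4.npy",allow_pickle=True).item(); p,st=d["p"],d["st"]
R=Ro.from_quat(st["eef_rot"]).as_matrix(); tp=np.array(st["tool_pos"])
A=lambda a,z:R.T@(atz(p,(150+a[0]/3,150+a[1]/3),z,st)-tp)
print("tool y ang",np.degrees(np.arctan2(R[1,1],R[0,1])),"tilt",R[:,2])
zt=tp[2]+.0123
for a in((250,240),(386,240),(250,381),(386,381)):print("mod",A(a,zt).round(4))
for a in((216,105),(414,105)):print("scr",A(a,.058).round(4))
for a in((262,140),(374,140),(260,200),(373,200)):print("mouth",A(a,.058).round(4))
for a in((197,79),(436,79)):print("rim",A(a,.058).round(4))
for a in((142,53),(490,53),(148,158),(483,158)):print("slide holes",A(a,.04).round(4))
for n in((.5300,.3974),):print("nest prior",(R.T@(np.array([*n,.058])-tp)).round(4))
E
```

```text
tool y ang -2.2217607995157502 tilt [-0.00217336 -0.00146859 -0.99999656]
mod [ 0.0149 -0.012  -0.0123]
mod [ 0.0149  0.0126 -0.0123]
mod [-0.0145 -0.0127 -0.0123]
mod [-0.0145  0.0133 -0.0123]
scr [ 0.026  -0.024   0.0406]
scr [0.026  0.0234 0.0405]
mouth [ 0.0172 -0.0132  0.0406]
mouth [0.0172 0.014  0.0406]
mouth [ 0.0016 -0.014   0.0407]
mouth [0.0016 0.014  0.0406]
rim [ 0.0323 -0.0283  0.0406]
rim [0.0323 0.0283 0.0405]
slide holes [ 0.035  -0.0448  0.0587]
slide holes [0.035  0.0447 0.0585]
slide holes [ 0.0064 -0.045   0.0587]
slide holes [0.0065 0.0446 0.0585]
nest prior [0.002  0.0015 0.0406]
```

```bash
python3 -m creep '[[230,0.001,0,0.01,0],[230,0.001,0,0.018,0],[230,0.001,0,0.022,0],[230,0.001,0,0.026,0],[230,0.001,0,0.03,0],[230,0.001,0,0.033,0],[230,0.001,0,0.033,0]]'; python3 lw.py w5;python3 z.py w5 150 400 150 300 3
```

```text
clock: 6.22
tool_pos: [0.5296, 0.3973, 0.0659]
eef_rot: [0.721, 0.693, -0.0, -0.0]
contact_force: [-1.1, -0.7, -0.8]
opening: 0.293
6.225 [0.5296 0.3973 0.0659] [ 7.211e-01  6.928e-01 -3.000e-04 -1.000e-04] [-1.1 -0.7 -0.8] 0.2925736344478307
[[-0.0002, -0.9567, -0.2912, 0.0763], [1.0, -0.0004, 0.0009, -0.0001], [-0.0009, -0.2912, 0.9567, -0.1471], [0.0, 0.0, 0.0, 1.0]] [[270.7, 0.0, 255.6], [0.0, 270.7, 194.1], [0.0, 0.0, 1.0]]
module_center 0.91 [247.2 255.3] [0.5283 0.3674 0.0135]
nest 0.58 [231.  252.6] [0.5277 0.3969 0.046 ]
```

View pics/w5_z150_150.png

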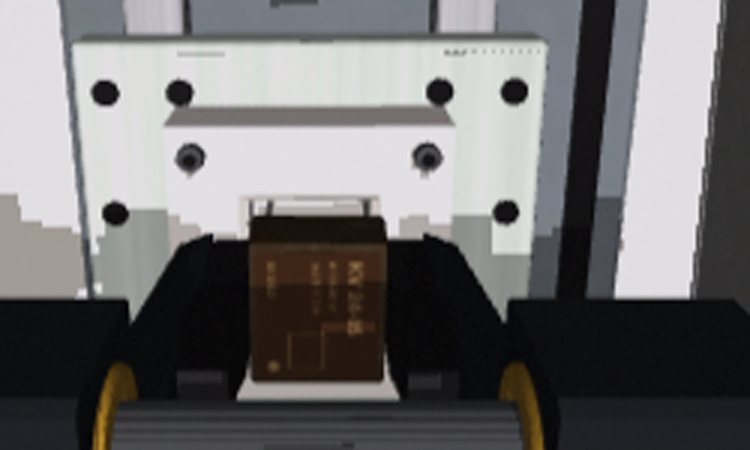

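```bash
python3 - <<'E'
from h import *
d=np.load("pics/w5.npy",allow_pickle=True).item(); p,st=d["p"],d["st"]
R=Ro.from_quat(st["eef_rot"]).as_matrix(); tp=np.array(st["tool_pos"])
A=lambda a,z:R.T@(atz(p,(150+a[0]/3,150+a[1]/3),z,st)-tp)
print("tool y ang",np.degrees(np.arctan2(R[1,1],R[0,1])),"tilt",R[:,2])
zt=tp[2]+.0123
for a in((250,242),(386,242),(250,381),(386,381)):print("mod",A(a,zt).round(4))
for a in((190,157),(427,157)):print("scr",A(a,.058).round(4))
for a in((240,197),(379,197)):print("mouth",A(a,.058).round(4))
for a in((163,125),(454,125)):print("rim",A(a,.058).round(4))
for a in((105,92),(515,91),(115,213),(506,213)):print("slide holes",A(a,.04).round(4))
E
```

```text
tool y ang -2.2955128969303873 tilt [-6.50574205e-04 -3.03605842e-04 -9.99999742e-01]
mod [ 0.0145 -0.012  -0.0123]
mod [ 0.0145  0.0126 -0.0123]
mod [-0.0145 -0.0127 -0.0123]
mod [-0.0145  0.0133 -0.0123]
scr [ 0.0239 -0.0254  0.0079]
scr [0.0239 0.0223 0.0079]
mouth [ 0.0153 -0.0156  0.0079]
mouth [0.0153 0.0128 0.0079]
rim [ 0.0306 -0.0305  0.0079]
rim [0.0306 0.0274 0.0079]
slide holes [ 0.0329 -0.0463  0.0259]
slide holes [0.0331 0.0436 0.0258]
slide holes [ 0.0043 -0.0462  0.0259]
slide holes [0.0042 0.0435 0.0259]
```

```bash
python3 -m creep '[[230,-0.0006,-0.001,0,0],[230,-0.0006,-0.0016,0,0],[230,-0.0006,-0.0016,0.002,0],[230,-0.0006,-0.0016,0.0035,0],[230,-0.0006,-0.0016,0.0045,0],[230,-0.0006,-0.0016,0.0045,0]]'; python3 lw.py w6;python3 z.py w6 150 400 150 300 3
```

```text
clock: 7.18
tool_pos: [0.5283, 0.3968, 0.0616]
eef_rot: [0.721, 0.693, -0.0, -0.0]
contact_force: [0.4, -0.2, -1.9]
opening: 0.292
7.175 [0.5283 0.3968 0.0616] [ 7.211e-01  6.928e-01 -1.000e-04 -0.000e+00] [ 0.4 -0.2 -1.9] 0.2919406569281629
[[-0.0002, -0.9567, -0.2912, 0.0763], [1.0, -0.0004, 0.0009, -0.0001], [-0.0009, -0.2912, 0.9567, -0.1471], [0.0, 0.0, 0.0, 1.0]] [[270.7, 0.0, 255.6], [0.0, 270.7, 194.1], [0.0, 0.0, 1.0]]
module_center 0.68 [243.2 257.5] [0.5289 0.3727 0.0135]
nest 0.8 [230.5 253. ] [0.5267 0.3987 0.046 ]
```

View pics/w6_z150_150.png

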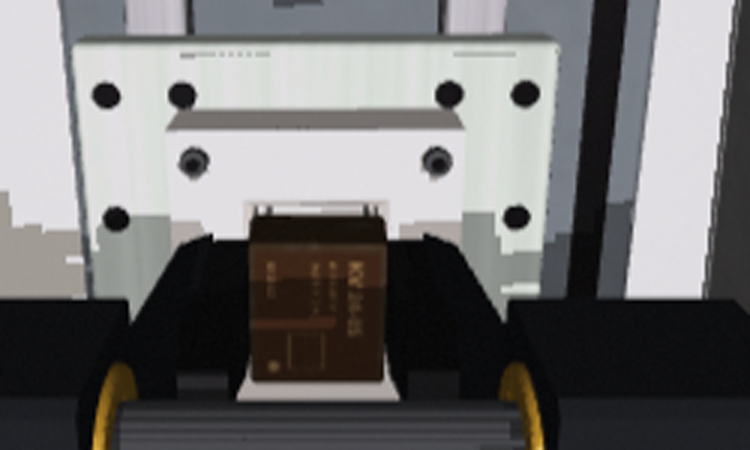

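```bash
python3 -m creep '[[230,0,0,0.0005,0],[230,0,0,0.001,0],[230,0,0,0.0013,0],[230,0,0,0.0013,0]]'; python3 -m creep '[[190,0,0,0,0],[180,0,0,0,0]]'; python3 lw.py w7;python3 z.py w7 150 400 150 300 3
```

```text
clock: 7.88
tool_pos: [0.5284, 0.3969, 0.0608]
eef_rot: [0.721, 0.693, 0.0, -0.0]
contact_force: [-1.4, 0.2, 4.4]
opening: 0.293
clock: 8.12
tool_pos: [0.5284, 0.3969, 0.0608]
eef_rot: [0.721, 0.693, 0.0, -0.0]
contact_force: [-1.8, -1.4, 4.0]
opening: 0.291
8.125 [0.5284 0.3969 0.0608] [ 7.211e-01  6.928e-01  1.000e-04 -0.000e+00] [-1.8 -1.4  4. ] 0.29071040106806517
[[-0.0002, -0.9567, -0.2912, 0.0763], [1.0, -0.0004, 0.0009, -0.0001], [-0.0009, -0.2912, 0.9567, -0.1471], [0.0, 0.0, 0.0, 1.0]] [[270.7, 0.0, 255.6], [0.0, 270.7, 194.1], [0.0, 0.0, 1.0]]
module_center 0.76 [241.6 259.7] [0.5308 0.3745 0.0135]
nest 0.73 [232.3 257. ] [0.5294 0.3978 0.046 ]
```

View pics/w7_z150_150.png

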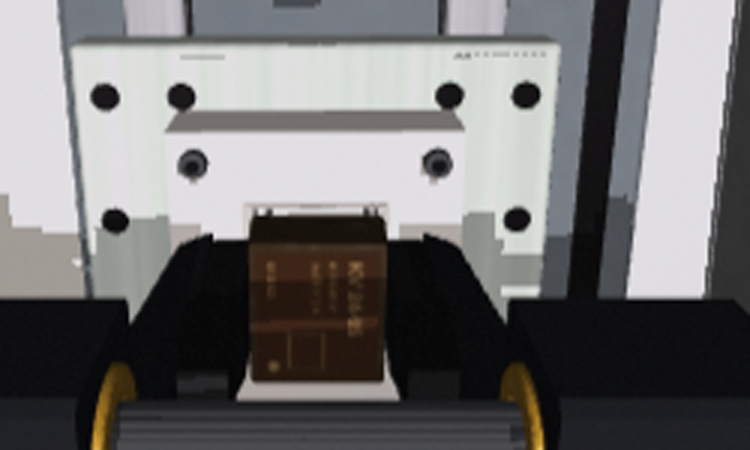

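```bash
python3 -m creep '[[165,0,0,0,0],[130,0,0,0,0],[110,0,0,0,0],[90,0,0,-0.02,0],[60,0,0,-0.05,0],[0,-0.03,0,-0.05,0],[0,-0.06,0,-0.05,0],[0,-0.06,0,-0.05,0]]'; python3 lw.py w8;python3 z.py w8 150 400 100 384 2
```

```text
clock: 9.32
tool_pos: [0.5271, 0.3338, 0.112]
eef_rot: [0.723, 0.691, -0.0, 0.001]
contact_force: [0.8, 0.3, -0.9]
opening: 1.001
9.325 [0.5271 0.3338 0.112 ] [ 0.7226  0.6912 -0.      0.001 ] [ 0.8  0.3 -0.9] 1.0010083518046504
[[-0.0002, -0.9567, -0.2912, 0.0763], [1.0, -0.0004, 0.0008, -0.0001], [-0.0009, -0.2912, 0.9567, -0.1471], [0.0, 0.0, 0.0, 1.0]] [[270.7, 0.0, 255.6], [0.0, 270.7, 194.1], [0.0, 0.0, 1.0]]
module_center 0.64 [126.9 254.8] [0.5296 0.397  0.0135]
knob 0.81 [281.3 253.5] [0.5231 0.277  0.0675]
```

View pics/w8.png

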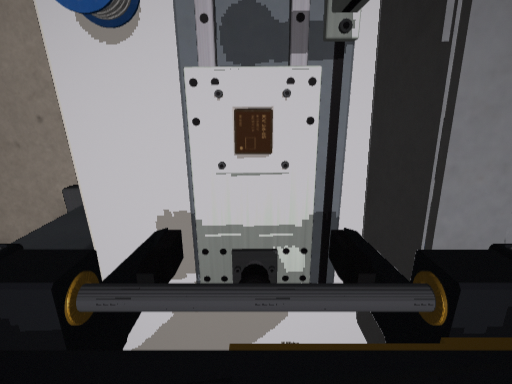

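```bash
python3 -m creep '[[0,-0.03,0,0,0],[60,-0.0565,-0.0005,0,0],[90,-0.0565,-0.0005,0.02,0],[90,-0.0565,-0.0005,0.04,0],[90,-0.0565,-0.0005,0.052,0],[90,-0.0565,-0.0005,0.053,0],[90,-0.0565,-0.0005,0.053,0]]'; python3 lw.py w9
```

```text
clock: 10.4
tool_pos: [0.5235, 0.281, 0.0578]
eef_rot: [0.721, 0.693, 0.0, 0.0]
contact_force: [-0.4, 0.8, -1.0]
opening: 0.647
10.4 [0.5235 0.281  0.0578] [7.210e-01 6.929e-01 5.000e-04 1.000e-04] [-0.4  0.8 -1. ] 0.6466967256364097
[[-0.0002, -0.9567, -0.2912, 0.0763], [1.0, -0.0004, 0.0009, -0.0001], [-0.0009, -0.2912, 0.9567, -0.1471], [0.0, 0.0, 0.0, 1.0]] [[270.7, 0.0, 255.6], [0.0, 270.7, 194.1], [0.0, 0.0, 1.0]]
knob 0.98 [260.7 257.1] [0.5242 0.2755 0.0675]
```

View pics/w9.png

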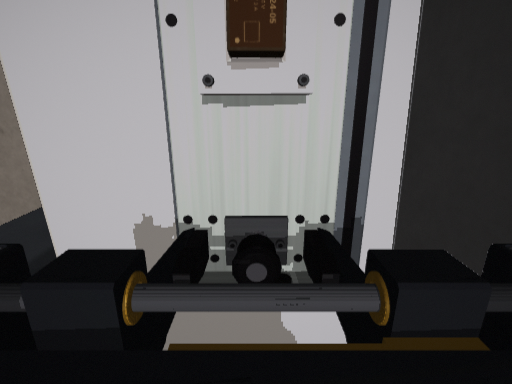

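```bash
python3 - <<'E'
from h import *
d=np.load("pics/w9.npy",allow_pickle=True).item(); p,st=d["p"],d["st"]
R=Ro.from_quat(st["eef_rot"]).as_matrix()
print(R.T@(atz(p,(257,271),.08,st)-st["tool_pos"]), atz(p,(257,271),.08,st))
E
python3 -m creep '[[90,-0.003,0,0,0],[90,-0.0045,0,0,0],[140,-0.0045,0,0,0],[200,-0.0045,0,0,0],[240,-0.0045,0,0,0],[240,-0.0045,0,0,0],[240,-0.0045,0,0,0]]' 50; python3 lw.py w10
```

```text
[-0.00420321  0.00079385 -0.02216623] [0.52407163 0.27675741 0.08      ]
clock: 11.48
tool_pos: [0.5236, 0.2761, 0.0571]
eef_rot: [0.721, 0.693, 0.001, 0.0]
contact_force: [3.2, 0.5, -6.4]
opening: 0.251
11.475 [0.5236 0.2761 0.0571] [7.212e-01 6.927e-01 5.000e-04 3.000e-04] [ 3.2  0.5 -6.4] 0.25079886302158305
[[-0.0002, -0.9567, -0.2912, 0.0763], [1.0, -0.0004, 0.0009, -0.0001], [-0.0009, -0.2912, 0.9567, -0.1471], [0.0, 0.0, 0.0, 1.0]] [[270.7, 0.0, 255.6], [0.0, 270.7, 194.1], [0.0, 0.0, 1.0]]
module_center 0.74 [  7.6 256.9] [0.5301 0.4128 0.0135]
knob 0.65 [253.3 256.1] [0.5239 0.2757 0.0675]
```

```bash
python3 -m creep '[[240,0,0,-0.003,0],[240,0,0,-0.006,0],[240,0,0,-0.009,0],[240,0,0,-0.01,0],[240,0,0,-0.01,0]]'; python3 lw.py w11
```

```text
clock: 12.3
tool_pos: [0.5235, 0.276, 0.0673]
eef_rot: [0.721, 0.693, 0.001, 0.0]
contact_force: [5.3, -0.1, -13.0]
opening: 0.251
12.3 [0.5235 0.276  0.0673] [7.212e-01 6.927e-01 5.000e-04 3.000e-04] [  5.3  -0.1 -13. ] 0.2511251979842937
[[-0.0002, -0.9567, -0.2912, 0.0763], [1.0, -0.0004, 0.0009, -0.0001], [-0.0009, -0.2912, 0.9567, -0.1471], [0.0, 0.0, 0.0, 1.0]] [[270.7, 0.0, 255.6], [0.0, 270.7, 194.1], [0.0, 0.0, 1.0]]
module_center 0.88 [ 16.8 258.2] [0.5309 0.4109 0.0135]
knob 0.64 [253.1 253.9] [0.5223 0.2701 0.0675]
```

View pics/w11.png

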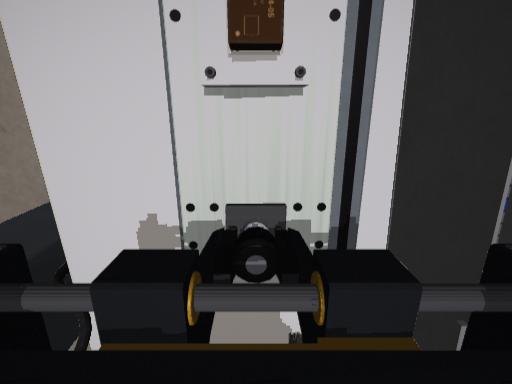

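```bash
python3 -m creep '[[240,0.003,0.0005,0,0],[240,0.01,0.0005,0,0],[240,0.02,0.0005,0,0],[240,0.031,0.0005,0,0],[240,0.042,0.0005,0,0],[240,0.053,0.0005,0,0],[240,0.064,0.0005,0,0],[240,0.074,0.0005,0,0],[240,0.081,0.0005,0,0],[240,0.084,0.0005,0,0]]';python3 -m creep '[[240,0,0,0,0],[240,0,0,0,0]]'; python3 lw.py w12
```

```text
clock: 13.75
tool_pos: [0.5265, 0.3575, 0.0665]
eef_rot: [0.721, 0.692, -0.002, 0.001]
contact_force: [3.8, -2.0, -10.9]
opening: 0.254
clock: 14.0
tool_pos: [0.5265, 0.358, 0.0668]
eef_rot: [0.721, 0.692, -0.001, 0.001]
contact_force: [4.7, -2.8, -12.0]
opening: 0.251
14.0 [0.5265 0.358  0.0668] [ 7.214e-01  6.925e-01 -1.500e-03  6.000e-04] [  4.7  -2.8 -12. ] 0.2514157858211402
[[-0.0002, -0.9567, -0.2912, 0.0763], [1.0, -0.0004, 0.0008, -0.0001], [-0.0009, -0.2912, 0.9567, -0.1471], [0.0, 0.0, 0.0, 1.0]] [[270.7, 0.0, 255.6], [0.0, 270.7, 194.1], [0.0, 0.0, 1.0]]
module_center 0.76 [ 14.3 255.1] [0.5318 0.4938 0.0135]
module_center 0.69 [250.8 259. ] [0.528  0.324  0.0135]
knob 0.67 [251.1 257.1] [0.5273 0.3537 0.0675]
```

View pics/w12.png

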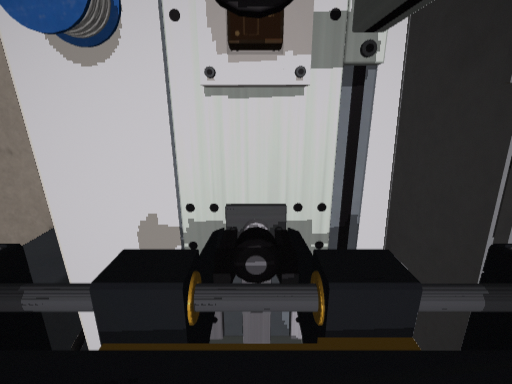

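```bash
python3 -m creep '[[240,0,0,0.0015,0],[240,0,0,0.003,0],[200,0,0,0.003,0],[150,0,0,0.003,0],[100,0,0,0.003,0],[100,0,0,-0.01,0],[100,0,0,-0.035,0],[180,-0.02,0,-0.035,0],[255,-0.038,0,-0.035,0],[255,-0.038,0,-0.035,0]]'; python3 lw.py w13
```

```text
clock: 15.45
tool_pos: [0.5256, 0.3199, 0.1028]
eef_rot: [0.722, 0.692, -0.0, 0.0]
contact_force: [0.3, 0.6, -0.0]
opening: 0.295
15.45 [0.5256 0.3199 0.1028] [ 7.221e-01  6.918e-01 -4.000e-04  3.000e-04] [ 0.3  0.6 -0. ] 0.29485325464899825
[[-0.0002, -0.9567, -0.2912, 0.0763], [1.0, -0.0004, 0.0008, -0.0001], [-0.0009, -0.2912, 0.9567, -0.1471], [0.0, 0.0, 0.0, 1.0]] [[270.7, 0.0, 255.6], [0.0, 270.7, 194.1], [0.0, 0.0, 1.0]]
nest 0.56 [170.2 256. ] [0.5275 0.3531 0.046 ]
knob 0.91 [167.5 252. ] [0.525  0.3596 0.0675]
```

View pics/w13.png

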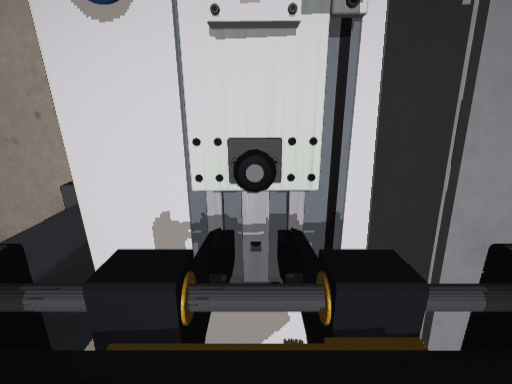

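```bash
python3 - <<'E'
from h import *
d=np.load("pics/w13.npy",allow_pickle=True).item(); p,st=d["p"],d["st"]
R=Ro.from_quat(st["eef_rot"]).as_matrix()
for uv,z in(((255,191),.04),((255,184),.047),((255,138),.047),((255,173),.0875),((255,243),.03)):
    X=atz(p,uv,z,st);print(uv,z,X.round(4),(R.T@(X-st["tool_pos"])).round(4))
print(np.round(telemetry.get_state()["q"],3))
E
python3 z.py w13 170 340 120 300 4
```

```text
(255, 191) 0.04 [0.5259 0.3348 0.04  ] [ 0.015  -0.0003  0.0628]
(255, 184) 0.047 [0.5263 0.3425 0.047 ] [ 0.0227 -0.0003  0.0558]
(255, 138) 0.047 [0.5278 0.3775 0.047 ] [ 0.0577 -0.0003  0.0558]
(255, 173) 0.0875 [0.5271 0.3602 0.0875] [ 0.0403 -0.0003  0.0153]
(255, 243) 0.03 [0.5237 0.2832 0.03  ] [-0.0366 -0.0004  0.0729]
[-0.693  0.861  0.121  1.708 -0.169  0.582 -0.511]
```

View pics/w13_z170_120.png

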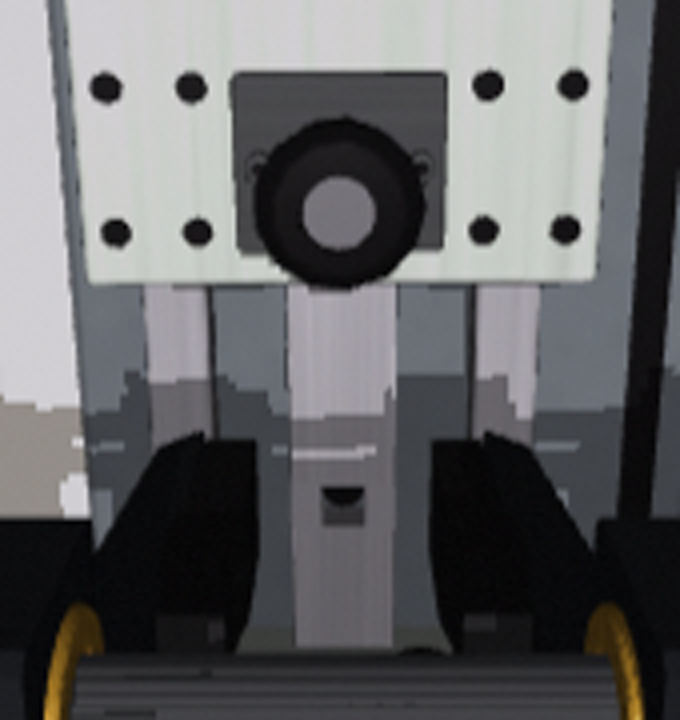

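```bash
python3 -m creep '[[255,0,0,0.01,0],[255,0,0,0.03,0],[255,0,0,0.05,0],[255,0,0,0.06,0],[255,0,0,0.0645,0],[255,0,0,0.0645,0],[255,0.002,0,0.0645,0],[255,0.004,0,0.0645,0],[255,0.004,0,0.0645,0]]' 10; python3 lw.py w14
```

```text
clock: 16.77
tool_pos: [0.5259, 0.3246, 0.0384]
eef_rot: [0.721, 0.692, -0.0, 0.001]
contact_force: [-0.2, -4.3, 4.6]
opening: 0.005
16.775 [0.5259 0.3246 0.0384] [ 7.215e-01  6.924e-01 -4.000e-04  7.000e-04] [-0.2 -4.3  4.6] 0.005222244790656162
[[-0.0002, -0.9567, -0.2912, 0.0763], [1.0, -0.0004, 0.0008, -0.0001], [-0.0009, -0.2912, 0.9567, -0.1471], [0.0, 0.0, 0.0, 1.0]] [[270.7, 0.0, 255.6], [0.0, 270.7, 194.1], [0.0, 0.0, 1.0]]
knob 0.92 [212.  255.6] [0.5272 0.3563 0.0675]
```

View pics/w14.png

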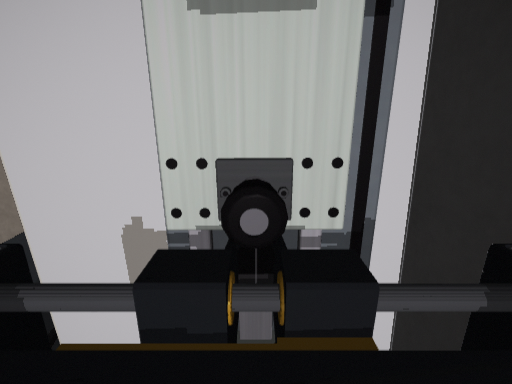

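```bash
python3 -m creep '[[255,0.001,0,-0.0005,0],[255,0.0025,0,-0.0005,0],[255,0.004,0,-0.0005,0],[255,0.0055,0,-0.0005,0]]'; python3 lw.py w15
```

```text
clock: 17.48
tool_pos: [0.5261, 0.3319, 0.0385]
eef_rot: [0.721, 0.693, 0.001, 0.0]
contact_force: [1.5, -2.2, -0.3]
opening: 0.005
17.475 [0.5261 0.3319 0.0385] [7.211e-01 6.928e-01 6.000e-04 0.000e+00] [ 1.5 -2.2 -0.3] 0.005114191051993406
[[-0.0002, -0.9567, -0.2912, 0.0763], [1.0, -0.0004, 0.0009, -0.0001], [-0.0009, -0.2912, 0.9567, -0.1471], [0.0, 0.0, 0.0, 1.0]] [[270.7, 0.0, 255.6], [0.0, 270.7, 194.1], [0.0, 0.0, 1.0]]
knob 0.77 [208.5 252.5] [0.526  0.3653 0.0675]
```

View pics/w15.png

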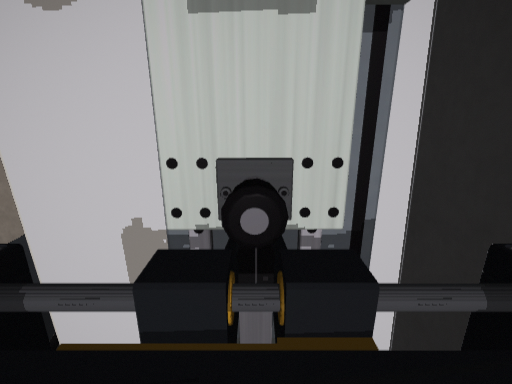

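```bash
python3 -m creep '[[255,0.001,0,0,0],[255,0.002,0,0,0],[255,0.003,0,0,0],[255,0.004,0,0,0]]';  python3 -m creep '[[255,0.001,0,0,0],[255,0.002,0,0,0],[255,0.003,0,0,0]]'
```

```text
clock: 18.18
tool_pos: [0.5255, 0.3352, 0.0384]
eef_rot: [0.721, 0.693, -0.0, -0.0]
contact_force: [-1.0, -2.4, 0.5]
opening: 0.004
clock: 18.55
tool_pos: [0.5256, 0.3382, 0.0384]
eef_rot: [0.721, 0.693, -0.0, -0.0]
contact_force: [-1.8, -3.6, 1.8]
opening: 0.007
```

```bash
python3 -m creep '[[255,0.001,0,0,0],[255,0.002,0,0,0],[255,0.003,0,0,0]]'
```

```text
clock: 18.92
tool_pos: [0.5256, 0.3385, 0.0383]
eef_rot: [0.722, 0.692, -0.002, 0.001]
contact_force: [-2.6, -8.6, 4.3]
opening: 0.009
```

```bash
python3 -m creep '[[255,0.001,0,0,0],[255,0.002,0,0,0],[255,0.003,0,0,0]]'
```

```text
clock: 19.3
tool_pos: [0.5257, 0.3388, 0.0383]
eef_rot: [0.722, 0.692, -0.004, 0.002]
contact_force: [-2.9, -11.5, 6.0]
opening: 0.003
```

```bash
python3 lw.py w16;python3 z.py w16 170 340 120 300 4
```

```text
19.3 [0.5257 0.3388 0.0383] [ 0.7221  0.6918 -0.0039  0.0018] [ -2.9 -11.5   6. ] 0.0030940008418043046
[[-0.0002, -0.9567, -0.2912, 0.0763], [1.0, -0.0004, 0.0008, -0.0001], [-0.0009, -0.2912, 0.9567, -0.1471], [0.0, 0.0, 0.0, 1.0]] [[270.7, 0.0, 255.6], [0.0, 270.7, 194.1], [0.0, 0.0, 1.0]]
knob 0.75 [206.3 255.9] [0.5274 0.3736 0.0675]
```

View pics/w16.png

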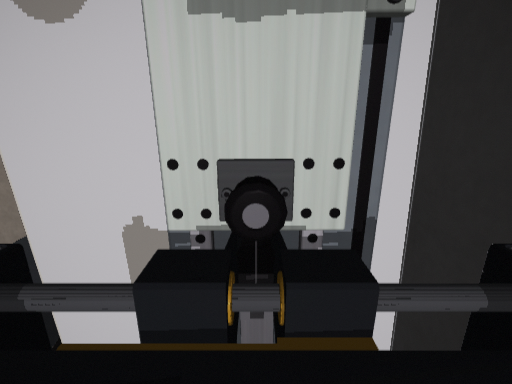

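```bash
python3 -m creep '[[255,-0.005,0,0,0],[255,-0.01,0,0,0],[255,-0.016,0,0,0],[255,-0.022,0,-0.02,0],[255,-0.022,0,-0.045,0],[255,-0.022,0,-0.0645,0],[255,-0.022,0,-0.0645,0],[255,-0.022,0,-0.0645,0]]'; python3 lw.py w17;python3 z.py w17 170 340 100 250 4
```

```text
clock: 20.5
tool_pos: [0.5249, 0.3225, 0.1027]
eef_rot: [0.721, 0.693, -0.0, -0.0]
contact_force: [-0.2, -0.8, 0.2]
opening: 0.007
20.5 [0.5249 0.3225 0.1027] [ 7.211e-01  6.929e-01 -2.000e-04 -2.000e-04] [-0.2 -0.8  0.2] 0.0071593093112089015
[[-0.0002, -0.9567, -0.2912, 0.0763], [1.0, -0.0004, 0.0009, -0.0001], [-0.0009, -0.2912, 0.9567, -0.1471], [0.0, 0.0, 0.0, 1.0]] [[270.7, 0.0, 255.6], [0.0, 270.7, 194.1], [0.0, 0.0, 1.0]]
knob 0.8 [150.9 255.1] [0.5268 0.3735 0.0675]
```

View pics/w17_z170_100.png

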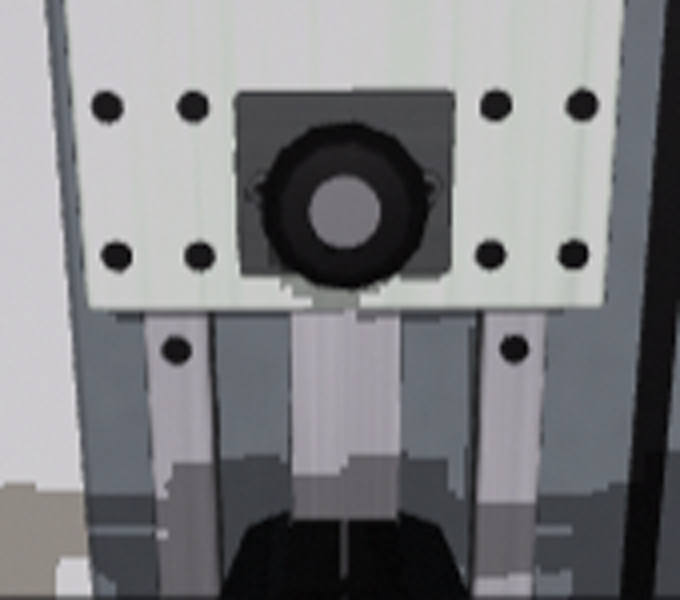

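View pics/w17.png

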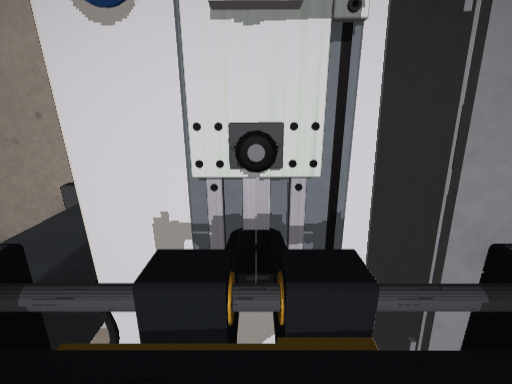

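```bash
python3 - <<'E'
from h import *
for nm,fb,sp in(("w9",216,271),("w13",138,173.25),("w17",122.75,152.75),("w15",157.5,221),("w16",159,216)):
    d=np.load(f"pics/{nm}.npy",allow_pickle=True).item(); p,st=d["p"],d["st"]
    A=lambda v,z:atz(p,(256,v),z,st)[1]
    f=A(fb,.047)
    print(nm,"bracket front",round(f,4),[(z,round(f-A(sp,z),4)) for z in(.0765,.08,.0875,.091)])
p=imaging.snapshot("scene");cv2.imwrite("pics/s2.png",p["image"])
im=p["image"][110:260,180:380]; cv2.imwrite("pics/sz2.png",cv2.resize(im,None,fx=4,fy=4,interpolation=2))
E
```

```text
w9 bracket front 0.2949 [(0.0765, np.float64(0.0203)), (0.08, np.float64(0.0181)), (0.0875, np.float64(0.0133)), (0.091, np.float64(0.011))]
w13 bracket front 0.3774 [(0.0765, np.float64(0.0199)), (0.08, np.float64(0.0191)), (0.0875, np.float64(0.0175)), (0.091, np.float64(0.0167))]
w17 bracket front 0.391 [(0.0765, np.float64(0.0174)), (0.08, np.float64(0.0169)), (0.0875, np.float64(0.0158)), (0.091, np.float64(0.0153))]
w15 bracket front 0.3856 [(0.0765, np.float64(0.0229)), (0.08, np.float64(0.0214)), (0.0875, np.float64(0.0183)), (0.091, np.float64(0.0169))]
w16 bracket front 0.3919 [(0.0765, np.float64(0.0194)), (0.08, np.float64(0.018)), (0.0875, np.float64(0.015)), (0.091, np.float64(0.0136))]
```

View pics/s2.png

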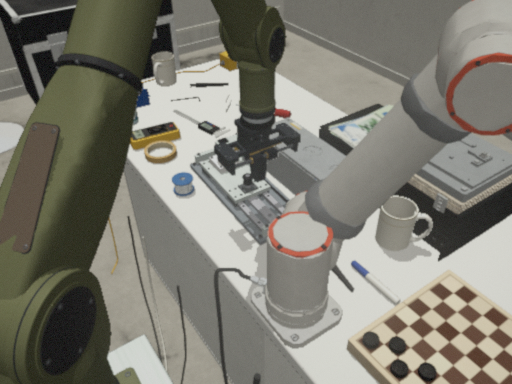

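```bash
python3 -m creep '[[255,0,0,-0.04,0],[255,0,0,-0.09,0],[255,-0.02,-0.03,-0.13,0],[255,-0.05,-0.08,-0.14,0],[255,-0.05,-0.13,-0.14,0],[255,-0.05,-0.17,-0.14,0],[255,-0.05,-0.17,-0.14,0],[255,-0.05,-0.17,-0.14,0]]'; python3 lw.py w18; python3 - <<'E'
from h import *
p=imaging.snapshot("scene")
im=p["image"][110:260,180:330]; cv2.imwrite("pics/sz3.png",cv2.resize(im,None,fx=4,fy=4,interpolation=2))
E
```

```text
clock: 21.75
tool_pos: [0.3544, 0.2796, 0.243]
eef_rot: [0.721, 0.693, 0.001, 0.0]
contact_force: [0.2, 1.2, -0.2]
opening: 0.002
21.75 [0.3544 0.2796 0.243 ] [7.212e-01 6.927e-01 6.000e-04 2.000e-04] [ 0.2  1.2 -0.2] 0.0024151145159645553
[[-0.0002, -0.9567, -0.2912, 0.0763], [1.0, -0.0004, 0.0009, -0.0001], [-0.0009, -0.2912, 0.9567, -0.1471], [0.0, 0.0, 0.0, 1.0]] [[270.7, 0.0, 255.6], [0.0, 270.7, 194.1], [0.0, 0.0, 1.0]]
knob 0.85 [ 88.8 403.8] [0.5241 0.3735 0.0675]
```

View pics/w18.png

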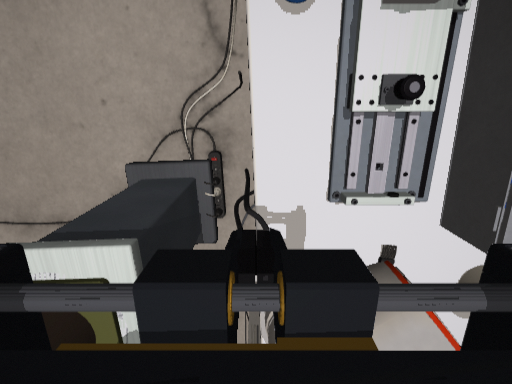

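View pics/sz3.png

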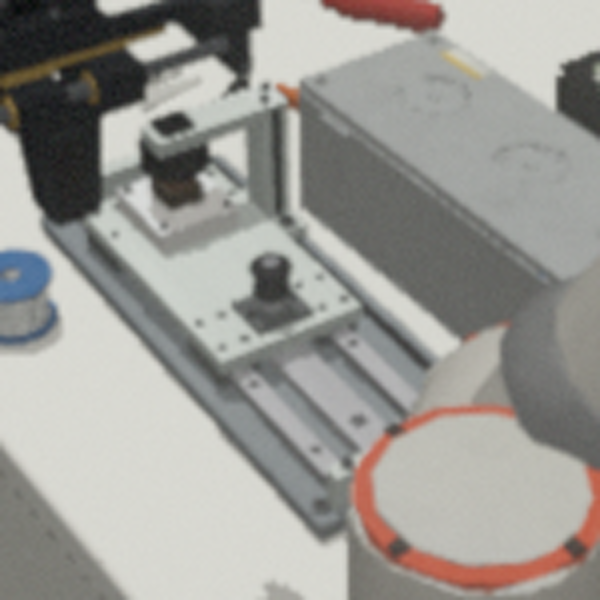

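```bash
python3 -m creep '[[255,0,0,0,0],[255,0,0,0,0]]'; python3 -c "
from plant import r
print(r.finish_job())"
```

```text
clock: 22.25
tool_pos: [0.3536, 0.2792, 0.2429]
eef_rot: [0.721, 0.693, 0.0, 0.0]
contact_force: [-0.4, -0.1, 0.5]
opening: 0.003
the job is handed in; nothing more can be done
None
```

I set the module upright in the nest and let go of it. I then pulled the knob, moved the slide about 82 mm with the pin raised, and released the knob. From there I pushed on the end of the slide plate with closed fingers, at about 8–12 mm/s. The pin caught at about 96 mm of travel, and I handed the job in at 22 s with the arm clear.

**Module seating:** the gripper felt 4–6 N of floor contact when the module's underside was at about 46 mm. The last scene picture shows the module upright in the nest under the camera head.

**Pin home:** the slide stopped, and the highest push force I read was 11.5 N. In the wrist pictures the knob top dropped from about 88 mm to about 76–81 mm. These readings scatter by a few millimetres, and the lowest is below the 80 mm expected. In the scene picture the knob stands as high over its bracket as it did at the start.

**Not checked:** I did not push the slide backwards to test the lock. I left the reel, marker and brush alone, but did not measure their positions at the end.

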